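# Tongs lift an egg over the kitchen scale

### The job

Get the brown egg ready for weighing: first press the round steel weighing plate of the blue scale down until it sits flush in its recess. Then take the tongs, grip the brown egg with them (not with the gripper itself), lift it out of its cup, and finish while still holding it still in the tongs above the weighing plate, with at least 4 cm of air beneath it. Do not drop the egg, tip an egg cup or disturb the white egg or knock the other things on the worktop about.

Things in the scene. Friction and masses are not known exactly. Their poses are not given: they have to be found in the camera images.
- plate (a joint): how far the weighing plate is pressed into the scale, m: 0 = standing 10 mm proud of the scale's top, 0.010 = fully home, flush with it. It is stiff (takes about 8 N downward) and stays where it is left; starts nearly proud
- plate_center (a point): centre of the top face of the round steel weighing plate, 110 mm in diameter, set in the top of a blue fixed kitchen scale (160 x 200 x 42 mm high, so the flush plate's top is 42 mm above the worktop)
- tongs_grip (a point): middle of the place to grip the steel tongs (220 mm long, 130 g), half-way up. They lie on the worktop on edge, opening sideways; x points along them to the jaws, z up. Here are two flat blue handle pads, 90 mm long along x, 28 mm high (from the worktop up), 46 mm wide over their outer faces at rest, 40 mm when held firmly with the jaws still open, about 33 mm when closed on an egg
- tongs_jaws (a point): middle between the tongs' jaws, half-way up, 95 mm ahead of tongs_grip along its x. The jaws are 24 mm high, 30 mm long, slightly cupped; at rest 72 mm apart at the middle and 61 mm at their ends, about 78 mm wide over the outside
- egg_brown_center (a point): centre of the brown hard-boiled egg to be lifted, half-way up, 57 mm tall and 44 mm in diameter, 58 g, standing upright in a white egg cup, its lowest 8 mm sunk in the cup, centre about 65 mm above the worktop
- egg_brown: the same brown egg; origin at its bottom end
- cup_brown: white ceramic egg cup that holds the brown egg: loose, 45 mm high, 46 mm foot, 39 mm rim; origin under its centre
- cup_white: equal egg cup, holding a white egg
- egg_white_center (a point): centre of the white egg, of the same size, in the other cup (top at 94 mm): leave alone
- tongs: the tongs as a whole; origin on the underside below tongs_grip. Two arms sprung apart from a pivot 95 mm behind tongs_grip: about 5 N on each pad starts to close them, 7 N closes them as far as an egg; half of what is squeezed beyond that presses on the egg (20 to 30 N grip holds it well). They stop at 23 mm over the pads
- milk_carton: blue and white milk carton, 70 x 70 x 215 mm, bystander; origin under its centre
- small_bowl: small white bowl, 110 mm wide, 50 mm high, bystander
- wooden_spoon: wooden spoon lying flat, bystander

How it is judged:
By the outcome, as a careful person would: the job done as asked, in the order asked, and still so for the second after the job is handed in, while the arm keeps its last pose, push and grip.
It also fails if it takes over 59 s, if anything falls off the work surface, if the arm or the gripper's body presses on something with over 40 N, if the wrist force passes 120 N, or if a joint passes its speed limit or range.

### The arm

A 6-joint arm with a two-finger parallel gripper is mounted at the origin on the work surface. World frame = base frame: x ahead of the robot, y to its left, z up, the work surface at z = 0. Lengths are in m, angles in rad, forces in N, time in s.
With the tool pointing down it reaches from about 0.25 to 0.725 m from the base axis. Payload 9.7 kg.
Tool frame: the origin (TCP) lies at the very end of the fingers, on their centre line; the grasp point (between the pads) lies 19 mm behind it; z points along the fingers, y is the direction in which the jaws open and shut (so a half turn about z gives the same grasp; the last joint's range is limited). The gripper opens to 85 mm and grips with 20 to 120 N. Pads are 22 mm wide; open, the fingers measure 114 mm over their backs; the gripper's body (76 mm by 85 mm) begins 54 mm behind the grasp point. The pads swing forward as they close: fully open they stand 13 mm farther back than shut.
Start: joints at [1.249, 0.087, 0.176, 1.66, 0, 1.571], TCP at [0.174, 0.522, 0.231] pointing down, gripper open.
Joint ranges: [-3.13, 3.13], [-0.85, 1.81], [-1.15, 1.24], [-2.2, 2.28], [-1.44, 1.52], [-3.14, 3.14]. Speed limits (rad/s): [2.22, 2.22, 2.57, 3.14, 3.14, 3.14].

### API

Orientations are given as a unit quaternion [w, x, y, z].
In Python, from cell import status, vision, order gives the robot as it stands.
- The arm moves only by the tool play_rows, never from a script. Its argument "targets" is a list of rows, each a list of 6 numbers: the shift along the tool's x, y, z in units of 0.08 m (1.0 is 0.08 m), then the turn, a rotation vector about the tool's x, y, z in units of 45 degrees (1.0 is 45 degrees). A call has 1 to 8 rows; each row shifts and turns the commanded pose from where the row before left it, along the tool's axes as they then stand; what a row does not reach is not made up. A row lasts 1/8 s, in which the tool goes at most 62.5 mm and 10.7 degrees, less where a joint would pass 70% of its speed; a pose out of reach is approached as far as the arm can. A call with a number of a shift or a turn outside -1 to 1 is refused whole. A call with a gripper value outside its range is refused whole. "fingers" is the closure in counts, from 0 (fully open) to 255 (shut), set as the call begins (left out, the last holds). The fingers move at their own pace and stop on an object; the grip force is fixed at half the most. Time passes only in rows, so rows that do not move let the fingers close. It gives the time, the measured TCP pose, the force and the opening at its end, in the units of the state.
- status.observe(): the state, without advancing time (a new reading comes with each control period).
- vision.capture(name): name is "scene" or "top"; returns a dict with "color" (480x640x3 uint8, blue, green, red), "fov_y" (degrees; the focal length in pixels is half the picture's height over the tangent of half this angle, whatever the lens; pixels are square), "cx", "cy" (the principal point, pixels), "rvec" (rotation vector, rad) and "tvec" (3), from world to camera coordinates, as OpenCV has them. Camera axes: x right, y down, z forward; pixel columns grow to the right and rows downward; lengths in m; the calibration is good to about 2 mm. A picture is of the moment at which its call begins. There is no depth.
- order.finish_job(): hands the job in, once; it reports no verdict.
The state is a dict: "time": time; "joint_positions": joint angles; "joint_vel": joint speeds; "joint_torque": joint torques, N m; "tool_pos": TCP position; "eef_rot": TCP orientation; "contact_force": force on the tool from outside, world axes, zero at the start; "wrist_torque": the same for the moment, N m; "width": finger opening in m.
Only numpy, scipy, OpenCV 4.12 (cv2) and the standard library are available. Lean on these libraries where they do the work, as an engineer would, in place of code of your own. Each camera call takes 0.05 s, during which the arm holds its last target.

## Working session

There is one attempt and no reset: what is moved stays moved. The work goes in short steps, Python scripts to look and compute and a tool call to move; the robot and the scene stay as the last step left them, time stands still between calls to the robot, and variables do not carry over. Pictures are saved under pics/ and viewed, and the job is handed in when it is done.

Besides the shell and the picture viewer there is one more tool, called after "Emit:" by a JSON object that holds its "fn" and its "kwargs", one argument or row to a line. play_rows: Moves the arm, as the interface text tells. Shifts and turns lie within -1 to 1; 1 stands for 0.08 m of shift or 45 degrees of turn. Its arguments: {"type":"object","properties":{"targets":{"type":"array"},"fingers":{"type":"number"}},"required":["targets"]}

```bash
mkdir -p pics; ls; cat > h.py <<'E'
import numpy as np, cv2
from cell import status, vision, order
def cap(name,fn):
    c=vision.capture(name); cv2.imwrite(f'pics/{fn}.png',c['color'])
    np.savez(f'pics/{fn}.npz',**{k:np.asarray(v) for k,v in c.items()}); return c
def ld(fn):
    c=np.load(f'pics/{fn}.npz'); h,w=c['color'].shape[:2]
    f=h/2/np.tan(np.radians(float(c['fov_y']))/2)
    K=np.array([[f,0,float(c['cx'])],[0,f,float(c['cy'])],[0,0,1]])
    R=cv2.Rodrigues(c['rvec'].reshape(3,1).astype(float))[0]; t=c['tvec'].reshape(3).astype(float)
    return K,R,t
def ray(fn,p):
    K,R,t=ld(fn); d=R.T@np.linalg.inv(K)@np.array([p[0],p[1],1.]); o=-R.T@t
    return o,d/np.linalg.norm(d)
def onz(fn,p,z):
    o,d=ray(fn,p); return o+d*(z-o[2])/d[2]
def tri(*obs):
    A=np.zeros((3,3));b=np.zeros(3);
    for fn,p in obs:
        o,d=ray(fn,p);M=np.eye(3)-np.outer(d,d);A+=M;b+=M@o
    x=np.linalg.solve(A,b); 
    return x,[round(float(np.linalg.norm((np.eye(3)-np.outer(ray(f,p)[1],ray(f,p)[1]))@(x-ray(f,p)[0])))*1000,1) for f,p in obs]
def proj(fn,X):
    K,R,t=ld(fn); q=K@(R@np.asarray(X,float)+t); return q[:2]/q[2]
def crop(fn,x0,y0,x1,y1,s,out):
    im=cv2.imread(f'pics/{fn}.png')[y0:y1,x0:x1]; cv2.imwrite(f'pics/{out}.png',cv2.resize(im,None,fx=s,fy=s,interpolation=cv2.INTER_CUBIC))
E
python3 - <<'E'
from h import *
print(status.observe())
for n in ('scene','top'):
    c=cap(n,n+'0'); print(c['fov_y'],c['cx'],c['cy'],c['rvec'],c['tvec']); print(ray(n+'0',(320,240)))
E
```

```text
pics
{'time': 0.0, 'joint_positions': array([ 1.24900178e+00,  8.74330760e-02,  1.75075335e-01,  1.65979786e+00,
       -1.71954079e-05,  1.57081340e+00]), 'joint_vel': array([ 6.04546328e-05,  4.75627919e-04, -5.11618625e-04, -5.29991246e-04,
       -1.28310414e-03, -7.47167316e-04]), 'joint_torque': array([-8.01509887e-04, -5.20386636e+01,  4.64805579e+01,  1.62046461e-02,
       -9.09073674e-05, -2.79171826e-05]), 'tool_pos': array([0.17387358, 0.52152874, 0.23056774]), 'eef_rot': array([-1.00388221e-04,  1.60212339e-01,  9.87082339e-01, -6.72237476e-04]), 'contact_force': array([-0.82727144,  0.17360959, -0.72924884]), 'wrist_torque': array([0.01220515, 0.03268306, 0.05794892]), 'width': 0.08549730188430175}
54.05045235012445 316.3692967612036 239.73417549234767 [ 1.55775176  2.06829802 -0.82342136] [ 0.08456958 -0.39335915  1.38957973]
(array([1.20006549, 0.28063836, 0.757562  ]), array([-0.64737347, -0.1972489 , -0.73620681]))
52.653469676999336 320.92094299513207 232.6031988114949 [ 2.17716726 -2.13275073  0.11435479] [0.0754878  0.58172544 0.99930404]
(array([0.45858086, 0.0739669 , 1.06157616]), array([ 0.10227058,  0.01464313, -0.99464884]))
```

View pics/scene0.png

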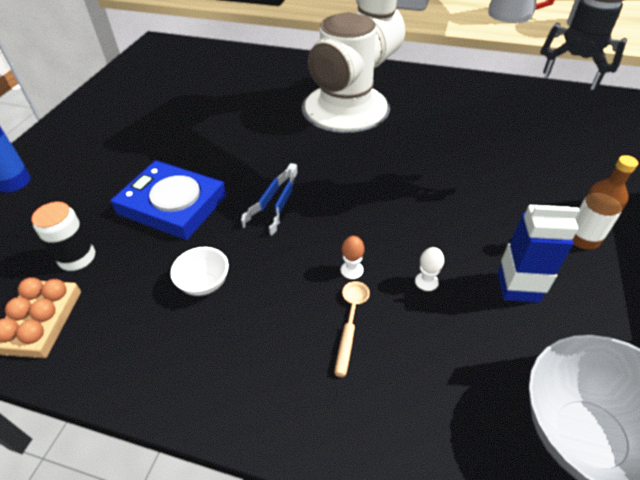

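View pics/top0.png

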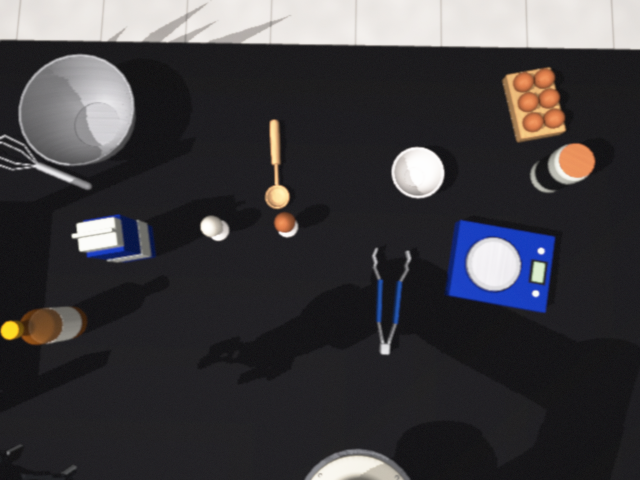

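The scene view shows the scale (170,195), tongs (270,200), brown egg (353,249) and white egg (431,262). In the top view the plate is at (493,264), the tongs at (390,300) and the brown egg at (285,223). Next I enlarge these.

```bash
python3 - <<'E'
from h import *
crop('top0',350,200,570,365,3.6,'c1')
crop('top0',180,170,330,270,5,'c2')
crop('scene0',100,140,320,250,3.6,'c3')
crop('scene0',320,215,460,310,5,'c4')
E
```

```text
(no output)
```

View pics/c1.png

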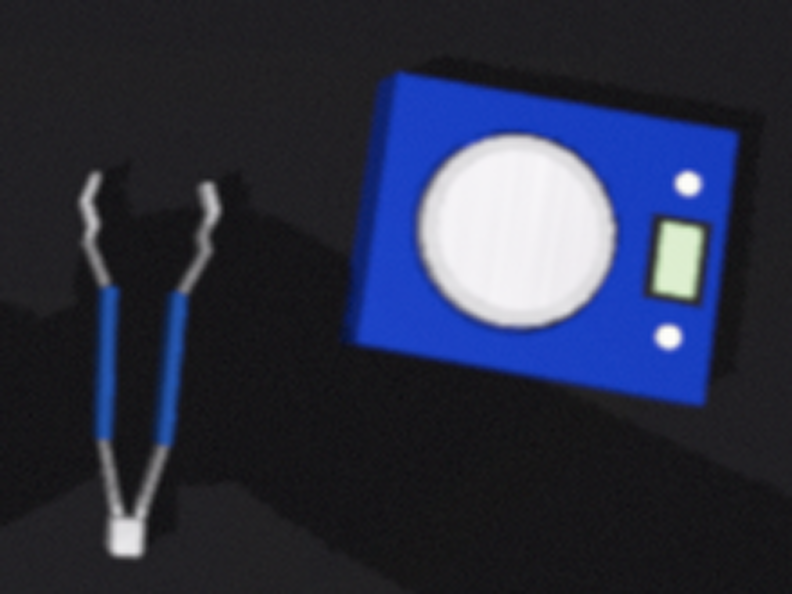

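View pics/c2.png

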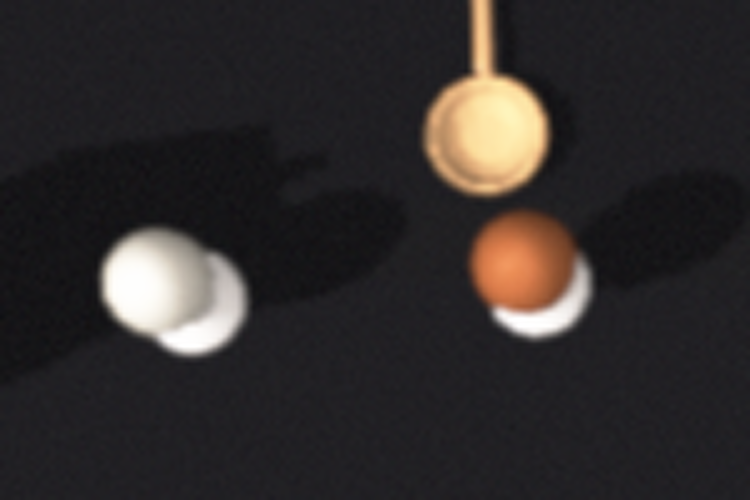

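View pics/c3.png

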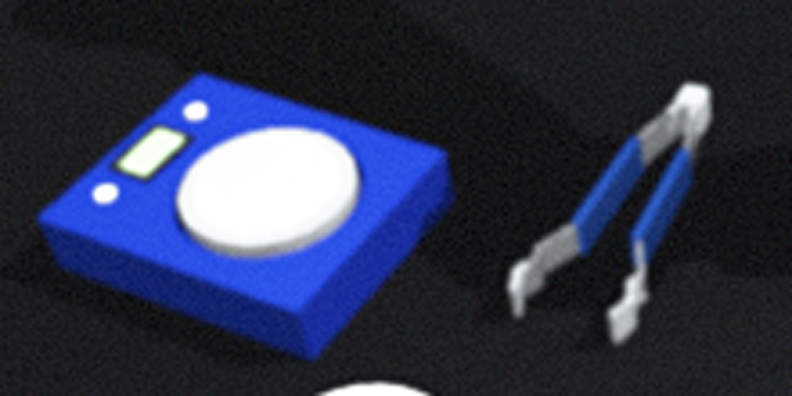

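View pics/c4.png

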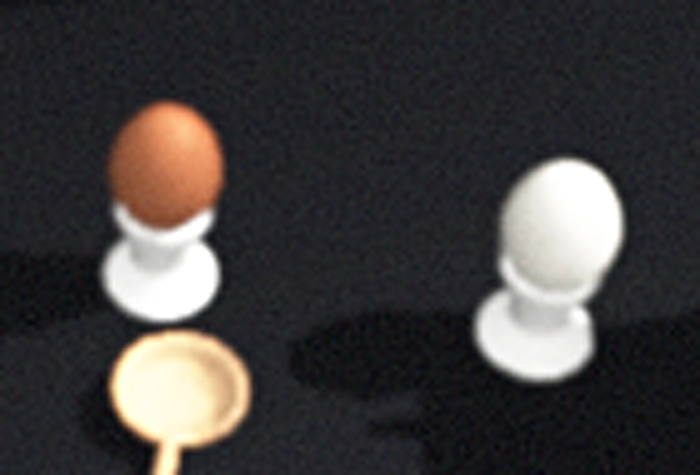

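```bash
python3 - <<'E'
from h import *
np.set_printoptions(precision=4,suppress=True)
T=lambda x,y:(350+x/3.6,200+y/3.6); S=lambda x,y:(100+x/3.6,140+y/3.6)
E=lambda x,y:(180+x/5,170+y/5); F=lambda x,y:(320+x/5,215+y/5)
print('plate',tri(('top0',T(516,230)),('scene0',S(268,188))))
print('brown',tri(('top0',E(523,260)),('scene0',F(166,167))))
print('white',tri(('top0',E(157,280)),('scene0',F(562,226))))
for n,p in dict(pivot=(127,537),LT=(110,287),LB=(104,440),RT=(178,292),RB=(165,443),tipL=(97,173),tipR=(208,183),jawL=(85,205),jawR=(214,212)).items():
    print(n,onz('top0',T(*p),.028 if n[1] in 'TB' else .026))
# scale corners
for p in [(398,70),(740,130),(705,405),(355,345)]: print('sc',onz('top0',T(*p),.042))
# spoon, bowl, carton
print('spoon',onz('top0',(277,197),.01),onz('top0',(275,122),.01)); print('bowl',onz('top0',(418,173),.05))
print('carton',tri(('top0',(98,235)),('scene0',(552,220))))
# scene tongs: upper edge corners
for n,p in dict(LT=(580,222),LB=(641,140),RT=(636,237),RB=(690,150),pivot=(693,93),tip1=(512,280),tip2=(610,320)).items(): print('scene',n,onz('scene0',S(*p),.027))
print(tri(('top0',T(104,440)),('scene0',S(692,150))),tri(('top0',T(165,443)),('scene0',S(640,139))))
E
```

```text
plate (array([ 0.52  , -0.2731,  0.0453]), [0.6, 0.6])
brown (array([0.5967, 0.1636, 0.0665]), [0.8, 0.8])
white (array([0.5854, 0.3157, 0.066 ]), [1.1, 1.1])
pivot [ 0.3388 -0.052   0.026 ]
LT [ 0.4829 -0.0409  0.028 ]
LB [ 0.394 -0.038  0.028]
RT [ 0.4808 -0.0809  0.028 ]
RB [ 0.3931 -0.0735  0.028 ]
tipL [ 0.5502 -0.033   0.026 ]
tipR [ 0.5456 -0.0988  0.026 ]
jawL [ 0.531 -0.026  0.026]
jawR [ 0.5284 -0.1024  0.026 ]
sc [ 0.6131 -0.2076  0.042 ]
sc [ 0.5816 -0.4064  0.042 ]
sc [ 0.4223 -0.3808  0.042 ]
sc [ 0.4522 -0.1809  0.042 ]
spoon [0.6601 0.1863 0.01  ] [0.8311 0.1962 0.01  ]
bowl [ 0.71   -0.1165  0.05  ]
carton (array([0.5495, 0.4928, 0.1867]), [0.7, 0.7])
scene LT [ 0.4792 -0.0781  0.027 ]
scene LB [ 0.3931 -0.0676  0.027 ]
scene RT [ 0.4829 -0.039   0.027 ]
scene RB [ 0.3942 -0.0327  0.027 ]
scene pivot [ 0.3367 -0.0498  0.027 ]
scene tip1 [ 0.5394 -0.0997  0.027 ]
scene tip2 [ 0.5555 -0.0295  0.027 ]
(array([ 0.393 , -0.0352,  0.0256]), [3.2, 3.2]) (array([ 0.3923, -0.0713,  0.0266]), [2.5, 2.5])
```

```bash
cat >> h.py <<'E'
from scipy.spatial.transform import Rotation as Ro
def plan(pos,yaw,n,start=None,p0=None):
    """rows to go straight from now to pos, jaw-direction yaw deg (tool down)"""
    s=status.observe(); q=np.array(s['eef_rot']); R=Ro.from_quat(np.r_[q[1:],q[0]]); p=np.array(s['tool_pos']) if p0 is None else np.array(p0)
    a=np.radians(yaw); y=np.array([np.cos(a),np.sin(a),0]); z=np.array([0,0,-1.]); x=np.cross(y,z)
    G=Ro.from_matrix(np.c_[x,y,z]); pos=np.array(pos)
    rows=[]
    pp=p.copy(); rv=(R.inv()*G).as_rotvec()
    for k in range(n):
        goal=p+(pos-p)*(k+1)/n
        Rg=R*Ro.from_rotvec(rv*(k+1)/n); Rc=R if k==0 else Rk
        d=Rc.inv().apply(goal-pp)/.08; t=(Rc.inv()*Rg).as_rotvec()/np.radians(45)
        r=np.round(np.r_[d,t],3); rows.append(r.tolist())
        pp=pp+Rc.apply(r[:3]*.08); Rk=Rc*Ro.from_rotvec(r[3:]*np.radians(45))
    for r in rows: print(r)
def st():
    s=status.observe(); q=s['eef_rot']; R=Ro.from_quat(np.r_[q[1:],q[0]]).as_matrix()
    print('t',round(s['time'],2),'p',np.round(s['tool_pos'],4),'yaw',round(float(np.degrees(np.arctan2(R[1,1],R[0,1]))),2),'z',np.round(R[:,2],3),'F',np.round(s['contact_force'],1),'w',round(s['width'],4),'j',np.round(s['joint_positions'],2))
E
python3 -c "
from h import *
plan((.52,-.273,.10),86.3,16)"
```

```text
[-0.453, -0.503, 0.103, -0.0, -0.0, -0.02]
[-0.445, -0.51, 0.102, -0.0, -0.0, -0.021]
[-0.436, -0.518, 0.103, -0.0, -0.0, -0.02]
[-0.428, -0.524, 0.103, -0.0, -0.0, -0.021]
[-0.42, -0.532, 0.102, -0.0, -0.0, -0.02]
[-0.411, -0.538, 0.103, -0.001, -0.0, -0.021]
[-0.402, -0.544, 0.102, 0.0, -0.0, -0.02]
[-0.394, -0.551, 0.103, 0.0, -0.0, -0.021]
[-0.384, -0.557, 0.102, 0.0, -0.0, -0.02]
[-0.376, -0.564, 0.102, 0.0, -0.0, -0.021]
[-0.366, -0.569, 0.102, -0.0, -0.0, -0.02]
[-0.358, -0.575, 0.103, -0.0, -0.0, -0.021]
[-0.348, -0.581, 0.102, -0.0, -0.0, -0.02]
[-0.338, -0.586, 0.102, -0.0, -0.0, -0.021]
[-0.329, -0.592, 0.102, -0.0, -0.0, -0.02]
[-0.32, -0.597, 0.103, -0.001, -0.0, -0.021]
```

Emit:
{"fn": "play_rows", "kwargs": {
  "targets": [
    [-0.45,-0.5,0.1,0,0,-0.02],
    [-0.445,-0.51,0.1,0,0,-0.021],
    [-0.436,-0.518,0.1,0,0,-0.02],
    [-0.428,-0.524,0.1,0,0,-0.021],
    [-0.42,-0.532,0.1,0,0,-0.02],
    [-0.41,-0.538,0.1,0,0,-0.021],
    [-0.402,-0.544,0.1,0,0,-0.02],
    [-0.394,-0.551,0.1,0,0,-0.021]
  ],
  "fingers": 255
}}

```text
time: 1.1
tool_pos: [0.3471, 0.1232, 0.1669]
eef_rot: [0.0, 0.096, 0.995, 0.0]
contact_force: [0.9, 0.8, -0.3]
width: 0.0002
```

Emit:
{"fn": "play_rows", "kwargs": {
  "targets": [
    [-0.384,-0.557,0.1,0,0,-0.02],
    [-0.376,-0.564,0.1,0,0,-0.021],
    [-0.366,-0.57,0.1,0,0,-0.02],
    [-0.358,-0.575,0.1,0,0,-0.021],
    [-0.348,-0.58,0.1,0,0,-0.02],
    [-0.338,-0.586,0.1,0,0,-0.021],
    [-0.33,-0.592,0.1,0,0,-0.02],
    [-0.32,-0.597,0.1,0,0,-0.021]
  ]
}}

```text
time: 2.1
tool_pos: [0.5203, -0.2741, 0.1026]
eef_rot: [-0.0, 0.032, 0.999, 0.0]
contact_force: [0.9, -0.3, 0.9]
width: 0.0002
```

```bash
python3 -c "
from h import *
st();plan((.52,-.273,.054),86.3,4)"
```

```text
t 2.1 p [ 0.5203 -0.2741  0.1026] yaw 86.34 z [-0.  0. -1.] F [ 0.9 -0.3  0.9] w 0.0002 j [-0.48  0.17  0.02  1.42  0.   -0.42]
[0.001, 0.003, 0.152, 0.0, -0.0, 0.0]
[0.001, 0.004, 0.152, 0.0, -0.0, 0.0]
[0.002, 0.003, 0.152, 0.0, -0.0, 0.001]
[0.001, 0.004, 0.152, 0.0, -0.0, -0.0]
```

Emit:
{"fn": "play_rows", "kwargs": {
  "targets": [
    [0,0,0.2,0,0,0],
    [0,0,0.2,0,0,0],
    [0,0,0.15,0,0,0],
    [0,0,0.06,0,0,0],
    [0,0,0.025,0,0,0],
    [0,0,0.025,0,0,0],
    [0,0,0.025,0,0,0],
    [0,0,0,0,0,0]
  ]
}}

```text
time: 3.1
tool_pos: [0.5203, -0.2724, 0.0489]
eef_rot: [0.0, 0.032, 0.999, -0.0]
contact_force: [-0.4, 0.6, 2.2]
width: -0.0002
```

Emit:
{"fn": "play_rows", "kwargs": {
  "targets": [
    [0,0,0.02,0,0,0],
    [0,0,0.02,0,0,0],
    [0,0,0.015,0,0,0],
    [0,0,0,0,0,0]
  ]
}}

```text
time: 3.6
tool_pos: [0.5203, -0.2725, 0.045]
eef_rot: [0.001, 0.032, 0.999, -0.0]
contact_force: [-0.8, 1.1, 5.6]
width: -0.0001
```

Emit:
{"fn": "play_rows", "kwargs": {
  "targets": [
    [0,0,0.02,0,0,0],
    [0,0,0.02,0,0,0],
    [0,0,0,0,0,0]
  ]
}}

```text
time: 3.98
tool_pos: [0.5203, -0.2725, 0.042]
eef_rot: [0.001, 0.032, 0.999, -0.0]
contact_force: [-2.4, 2.1, 8.6]
width: -0.0001
```

Emit:
{"fn": "play_rows", "kwargs": {
  "targets": [
    [0,0,0.015,0,0,0],
    [0,0,0.01,0,0,0],
    [0,0,0,0,0,0]
  ]
}}

```text
time: 4.35
tool_pos: [0.5204, -0.2725, 0.0419]
eef_rot: [0.001, 0.032, 0.999, -0.0]
contact_force: [-8.0, 5.1, 22.4]
width: -0.0001
```

```bash
python3 - <<'E'
from h import *
st(); cap('scene','s1'); crop('s1',100,140,260,260,5,'s1c')
E
```

```text
t 4.35 p [ 0.5204 -0.2725  0.0419] yaw 86.32 z [ 0.002 -0.001 -1.   ] F [-8.   5.1 22.4] w -0.0001 j [-0.48  0.18 -0.08  1.3   0.   -0.42]
```

View pics/s1c.png

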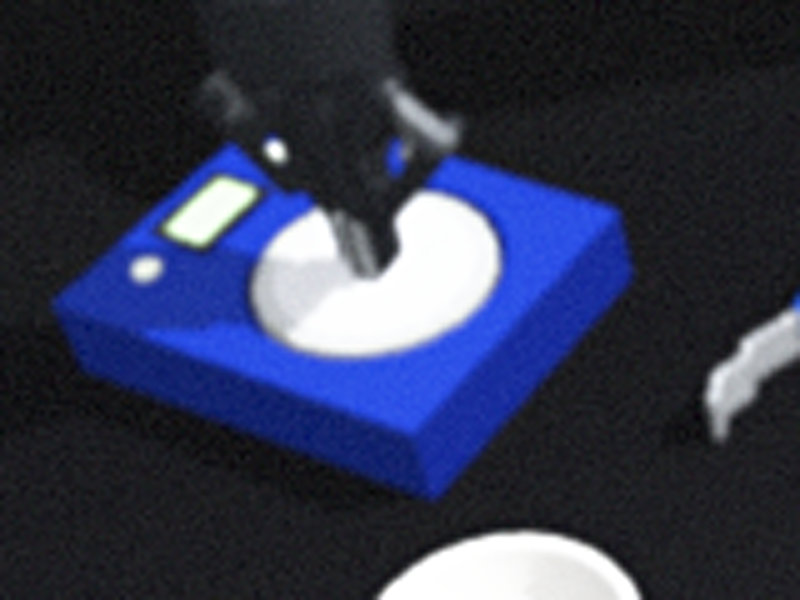

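The plate looks flush in the picture (disc centre about (375,275) in the crop, no rim showing), and at z = 0.042 the force rose to 22 N against the stop. On to the tongs.

```bash
python3 - <<'E'
from h import *
plan((.436,-.057,.11),86.4,5,p0=(.5203,-.2735,.11))
E
```

```text
[0.245, 0.527, -0.001, -0.0, 0.001, -0.0]
[0.245, 0.526, -0.001, -0.0, 0.0, -0.001]
[0.245, 0.527, -0.001, -0.001, 0.001, -0.0]
[0.244, 0.527, 0.0, 0.0, 0.0, -0.0]
[0.245, 0.527, 0.0, -0.0, 0.001, -0.001]
```

Emit:
{"fn": "play_rows", "kwargs": {
  "targets": [
    [0,0,-0.4,0,0,0],
    [0,0,-0.5,0,0,0],
    [0.245,0.527,0,0,0,0],
    [0.245,0.527,0,0,0,0],
    [0.245,0.527,0,0,0,0],
    [0.245,0.527,0,0,0,0],
    [0.245,0.527,0,0,0,0],
    [0,0,0,0,0,0]
  ],
  "fingers": 0
}}

```text
time: 5.4
tool_pos: [0.435, -0.0538, 0.1112]
eef_rot: [0.0, 0.031, 1.0, 0.0]
contact_force: [-0.3, -1.6, 0.4]
width: 0.0856
```

```bash
python3 - <<'E'
from h import *
st(); cap('top','t2');cap('scene','s2'); crop('s2',80,100,340,260,3,'s2c'); crop('t2',340,200,570,370,3.4,'t2c')
E
```

```text
t 5.4 p [ 0.435  -0.0538  0.1112] yaw 86.5 z [ 0.001  0.    -1.   ] F [-0.3 -1.6  0.4] w 0.0856 j [-0.12 -0.19 -0.32  1.44  0.   -0.06]
```

View pics/s2c.png

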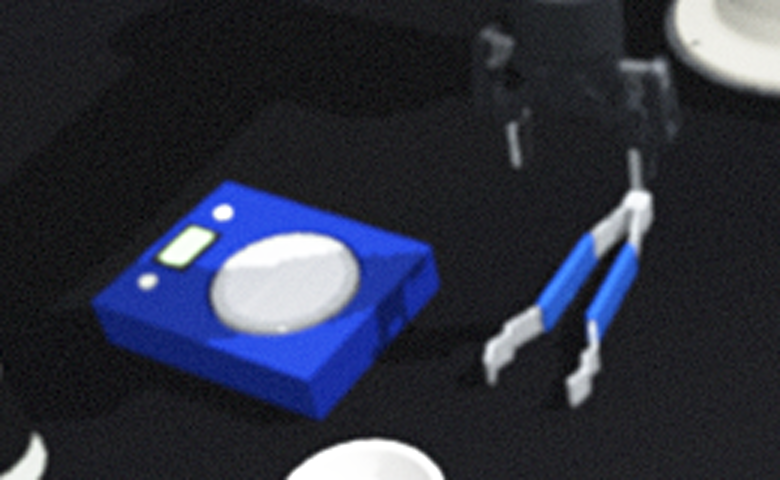

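View pics/t2c.png

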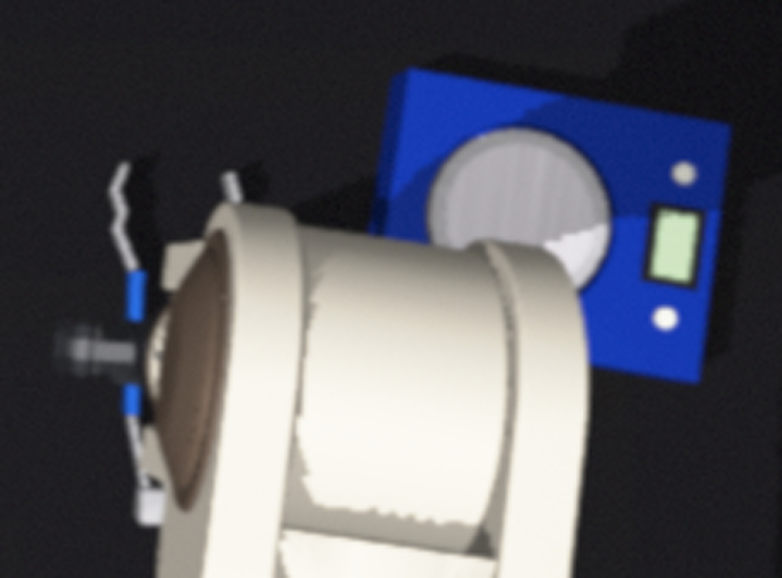

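```bash
python3 - <<'E'
from h import *
for z in (.111,.124):print(onz('s2',(80+517/3,100+163/3),z),onz('s2',(80+636/3,100+185/3),z))
E
```

```text
[ 0.42050455 -0.1122988   0.111     ] [ 0.42237639 -0.01749264  0.111     ]
[ 0.43617867 -0.10439827  0.124     ] [ 0.43801288 -0.01149832  0.124     ]
```

Emit:
{"fn": "play_rows", "kwargs": {
  "targets": [
    [0,-0.03,0.25,0,0,0],
    [0,0,0.3,0,0,0],
    [0,0,0.3,0,0,0],
    [0,0,0.25,0,0,0],
    [0,0,0.15,0,0,0],
    [0,0,0.08,0,0,0],
    [0,0,0,0,0,0]
  ]
}}

```text
time: 6.38
tool_pos: [0.4356, -0.0584, 0.0045]
eef_rot: [-0.0, 0.032, 0.999, 0.0]
contact_force: [-0.6, 1.3, 0.0]
width: 0.0856
```

```bash
python3 - <<'E'
from h import *
st(); cap('scene','s3'); crop('s3',150,100,340,240,4,'s3c')
E
```

```text
t 6.38 p [ 0.4356 -0.0584  0.0045] yaw 86.3 z [-0.  0. -1.] F [-0.6  1.3  0. ] w 0.0856 j [-0.13 -0.15 -0.49  1.23 -0.   -0.07]
```

View pics/s3c.png

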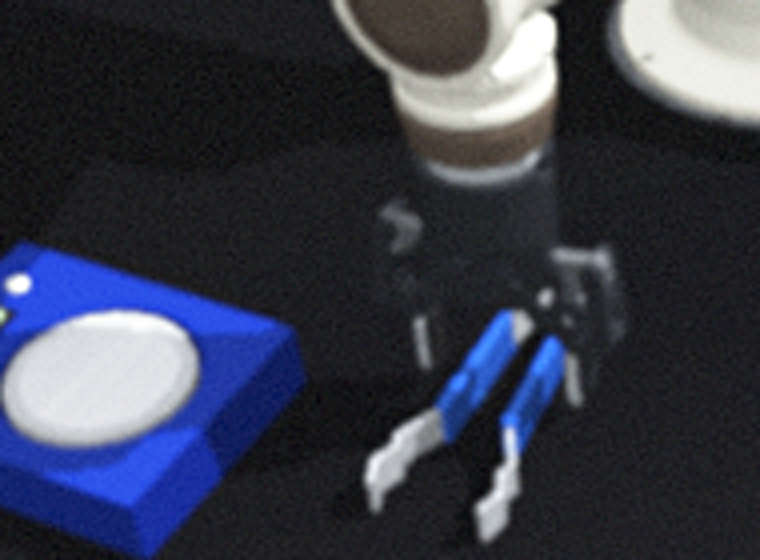

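Emit:
{"fn": "play_rows", "kwargs": {
  "targets": [
    [0,0,0,0,0,0],
    [0,0,0,0,0,0],
    [0,0,0,0,0,0],
    [0,0,0,0,0,0]
  ],
  "fingers": 112
}}

```text
time: 6.92
tool_pos: [0.4356, -0.0581, 0.0046]
eef_rot: [0.0, 0.032, 0.999, -0.0]
contact_force: [0.9, -0.1, 0.4]
width: 0.0477
```

Emit:
{"fn": "play_rows", "kwargs": {
  "targets": [
    [0,0,0,0,0,0],
    [0,0,0,0,0,0],
    [0,0,0,0,0,0]
  ],
  "fingers": 130
}}

```text
time: 7.3
tool_pos: [0.436, -0.0582, 0.0051]
eef_rot: [0.001, 0.032, 0.999, -0.0]
contact_force: [0.2, 0.3, 5.9]
width: 0.0418
```

```bash
python3 - <<'E'
from h import *
st(); cap('scene','s4'); crop('s4',150,100,340,240,4,'s4c')
E
```

```text
t 7.3 p [ 0.436  -0.0582  0.0051] yaw 86.32 z [ 0.001 -0.    -1.   ] F [0.2 0.3 5.9] w 0.0418 j [-0.13 -0.15 -0.49  1.23  0.   -0.07]
```

View pics/s4c.png

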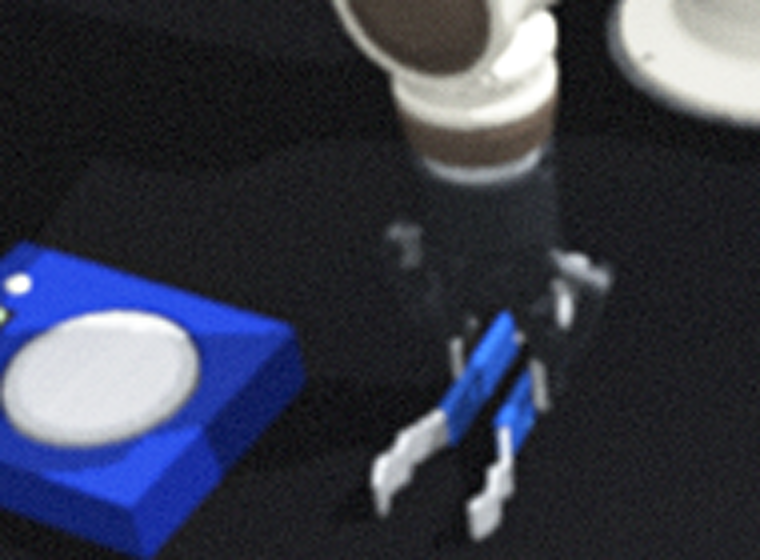

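Emit:
{"fn": "play_rows", "kwargs": {
  "targets": [
    [0,0,-0.01,0,0,0],
    [0,0,0,0,0,0],
    [0,0,-0.1,0,0,0],
    [0,0,-0.2,0,0,0],
    [0,0,-0.2,0,0,0],
    [0,0,-0.1,0,0,0],
    [0,0,0,0,0,0]
  ],
  "fingers": 135
}}

```text
time: 8.22
tool_pos: [0.4361, -0.0582, 0.0541]
eef_rot: [0.001, 0.032, 0.999, -0.0]
contact_force: [0.3, 0.5, -1.9]
width: 0.0404
```

```bash
python3 - <<'E'
from h import *
st(); cap('scene','s5'); crop('s5',150,80,340,220,4,'s5c'); cap('top','t5'); crop('t5',340,200,570,370,3.4,'t5c')
E
```

```text
t 8.22 p [ 0.4361 -0.0582  0.0541] yaw 86.32 z [ 0.001 -0.    -1.   ] F [ 0.3  0.5 -1.9] w 0.0404 j [-0.13 -0.17 -0.42  1.33 -0.   -0.07]
```

View pics/s5c.png

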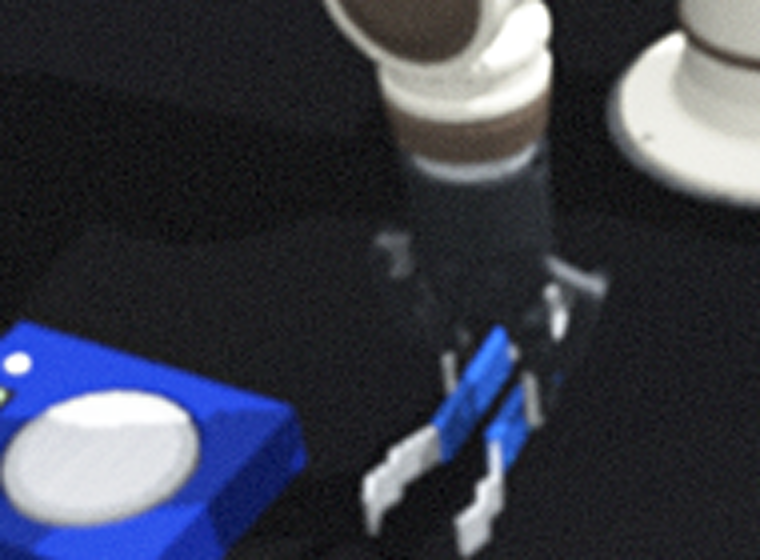

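View pics/t5c.png

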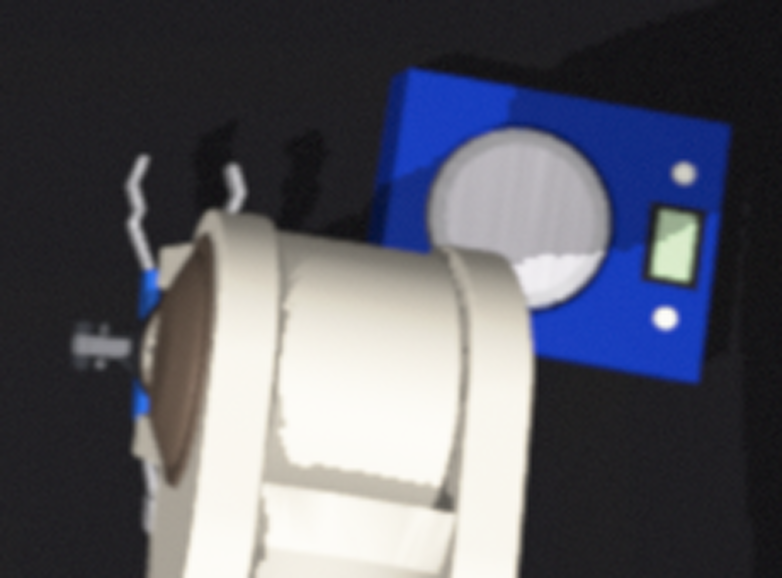

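```bash
python3 - <<'E'
from h import *
crop('s5',230,180,290,225,12,'s5d'); crop('t5',370,235,420,275,14,'t5d')
E
```

```text
(no output)
```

View pics/s5d.png

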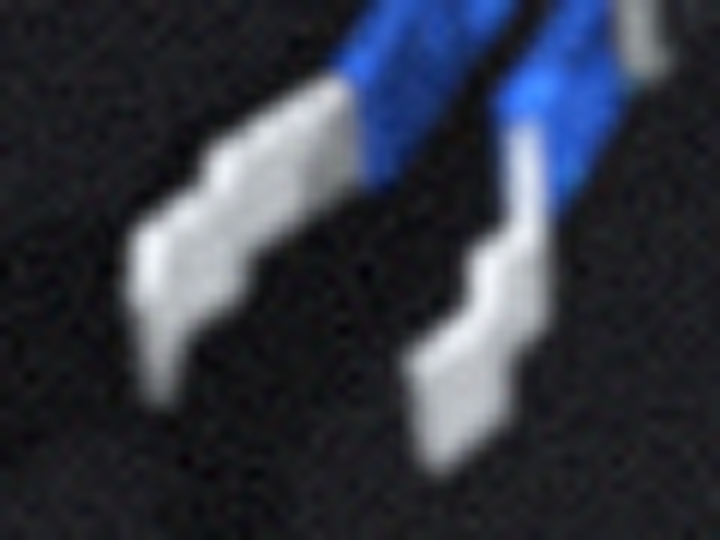

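View pics/t5d.png

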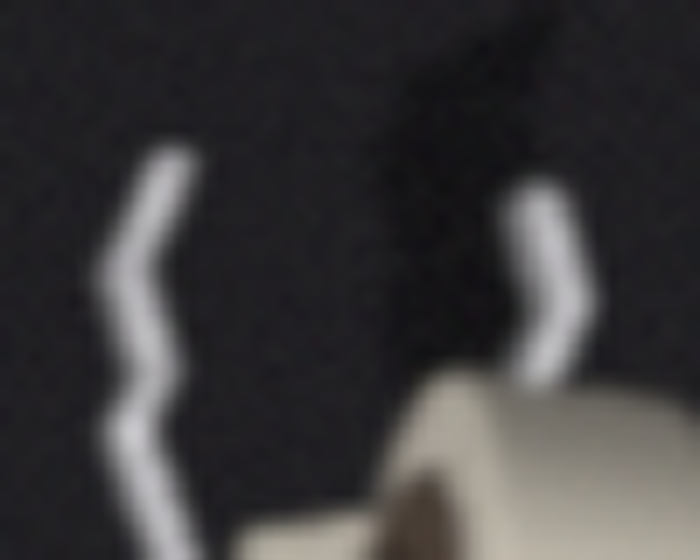

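```bash
python3 - <<'E'
from h import *
np.set_printoptions(precision=4,suppress=True)
T=lambda x,y:(370+x/14,235+y/14); S=lambda x,y:(230+x/12,180+y/12)
print(tri(('t5',T(175,150)),('s5',S(412,358))), tri(('t5',T(535,185)),('s5',S(148,310))))
print(tri(('t5',T(570,305)),('s5',S(135,245))))
for z in (.07,.075,.08): print(z,onz('t5',T(150,275),z),onz('t5',T(550,305),z))
E
```

```text
(array([ 0.5505, -0.0384,  0.0771]), [0.5, 0.5]) (array([ 0.5467, -0.091 ,  0.0722]), [1.0, 1.0])
(array([ 0.5301, -0.0983,  0.071 ]), [1.1, 1.1])
0.07 [ 0.5329 -0.0362  0.07  ] [ 0.5298 -0.0945  0.07  ]
0.075 [ 0.5326 -0.0357  0.075 ] [ 0.5294 -0.0937  0.075 ]
0.08 [ 0.5322 -0.0351  0.08  ] [ 0.529  -0.0928  0.08  ]
```

```bash
python3 - <<'E'
from h import *
a=np.radians(15); g=np.array([.5967,.1636])-.095*np.array([np.cos(a),np.sin(a)]); print(g)
plan((*g,.135),105,6,p0=(.4361,-.0582,.135))
E
```

```text
[0.50493705 0.13901219]
[-0.117, 0.419, -0.0, 0.0, -0.0, -0.069]
[-0.139, 0.412, -0.0, 0.0, -0.0, -0.069]
[-0.162, 0.405, -0.0, 0.0, -0.0, -0.07]
[-0.183, 0.394, -0.0, 0.0, -0.0, -0.069]
[-0.204, 0.384, -0.0, 0.0, -0.0, -0.069]
[-0.225, 0.373, -0.0, 0.0, -0.0, -0.069]
```

Emit:
{"fn": "play_rows", "kwargs": {
  "targets": [
    [0,0,-0.35,0,0,0],
    [0,0,-0.45,0,0,0],
    [0,0,-0.2,0,0,0],
    [0,0,0,0,0,0]
  ]
}}

```text
time: 8.82
tool_pos: [0.436, -0.0582, 0.1335]
eef_rot: [0.0, 0.032, 0.999, -0.0]
contact_force: [0.4, 0.6, -1.7]
width: 0.0403
```

Emit:
{"fn": "play_rows", "kwargs": {
  "targets": [
    [-0.117,0.419,0,0,0,-0.069],
    [-0.139,0.412,0,0,0,-0.069],
    [-0.162,0.405,0,0,0,-0.07],
    [-0.183,0.394,0,0,0,-0.069],
    [-0.204,0.384,0,0,0,-0.069],
    [-0.225,0.373,0,0,0,-0.069],
    [0,0,0,0,0,0],
    [0,0,0,0,0,0]
  ]
}}

```text
time: 9.82
tool_pos: [0.5036, 0.1387, 0.1318]
eef_rot: [-0.001, -0.13, 0.991, -0.0]
contact_force: [0.3, -0.8, -1.4]
width: 0.0405
```

```bash
python3 - <<'E'
from h import *
st(); cap('scene','s6'); crop('s6',300,140,470,300,4,'s6c'); cap('top','t6'); crop('t6',210,170,370,290,5,'t6c')
E
```

```text
t 9.82 p [0.5036 0.1387 0.1318] yaw 104.98 z [-0.002 -0.001 -1.   ] F [ 0.3 -0.8 -1.4] w 0.0405 j [ 0.27  0.01 -0.1   1.47 -0.    0.01]
```

View pics/s6c.png

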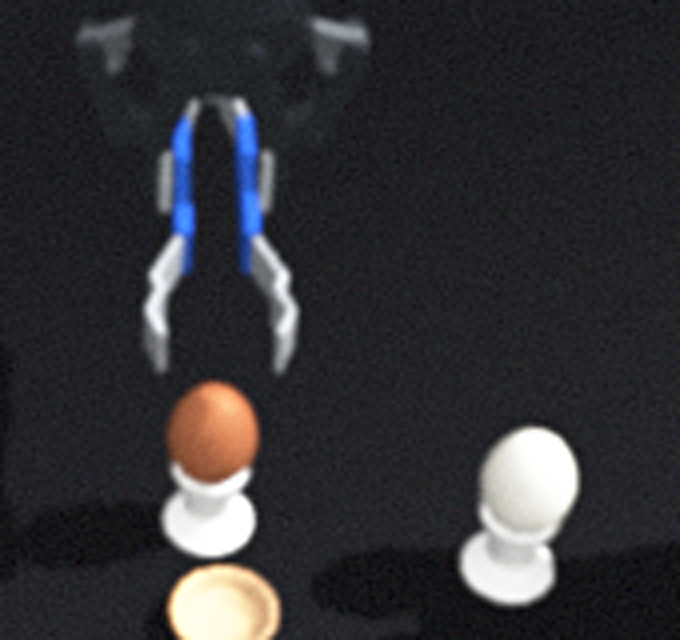

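View pics/t6c.png

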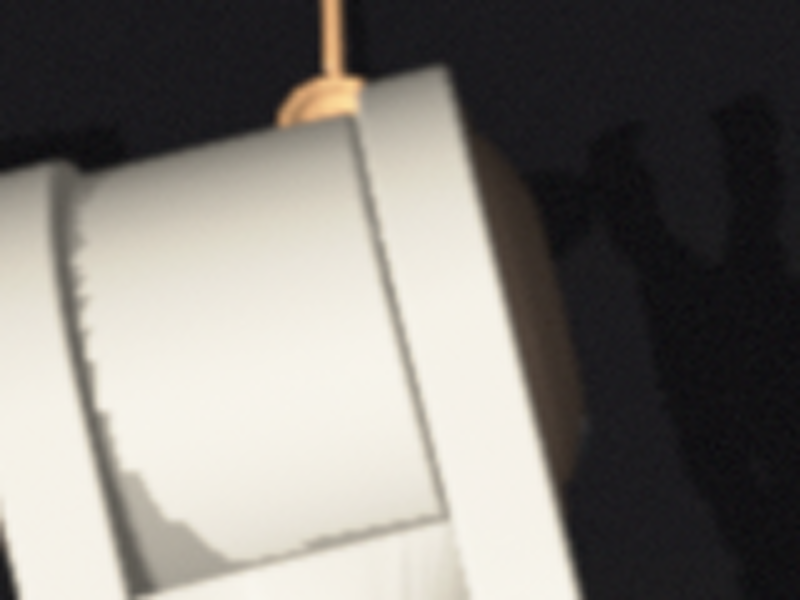

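```bash
python3 - <<'E'
from h import *
a=np.radians(15);f=np.array([np.cos(a),np.sin(a),0]);l=np.array([-f[1],f[0],0]);p=np.array([.5036,.1387,.1318+.0087])
C=lambda X:np.round((proj('s6',X)-[300,140])*4)
for s in (1,-1):
  print('tip top',C(p+f*.11+l*s*.026+[0,0,.012]),'tip bot',C(p+f*.11+l*s*.026+[0,0,-.012]),'mid outer top',C(p+f*.095+l*s*.033+[0,0,.012]))
print('egg ',C((.5967,.1636,.0665)), C((.5967,.1636,.0945)),'jaws at egg',C(p+f*.095-[0,0,.074]))
e=np.array([.5967,.1636,.0665])
for s in(1,-1): print(C(e+l*s*.022))
E
```

```text
tip top [277. 330.] tip bot [274. 367.] mid outer top [291. 307.]
tip top [162. 329.] tip bot [161. 366.] mid outer top [146. 306.]
egg  [211. 434.] [213. 395.] jaws at egg [211. 431.]
[256. 434.]
[166. 433.]
```

Emit:
{"fn": "play_rows", "kwargs": {
  "targets": [
    [-0.015,0,0.1,0,0,0],
    [0,0,0.12,0,0,0],
    [0,0,0.13,0,0,0],
    [0,0,0,0,0,0]
  ]
}}

```text
time: 10.42
tool_pos: [0.5049, 0.1391, 0.104]
eef_rot: [-0.001, -0.13, 0.991, -0.0]
contact_force: [0.1, 0.7, -1.8]
width: 0.0406
```

```bash
python3 - <<'E'
from h import *
st(); cap('scene','s7'); crop('s7',300,170,420,290,5,'s7c')
E
```

```text
t 10.43 p [0.5049 0.1391 0.104 ] yaw 104.99 z [-0.002 -0.001 -1.   ] F [ 0.1  0.7 -1.8] w 0.0406 j [ 0.27  0.02 -0.14  1.41 -0.    0.01]
```

View pics/s7c.png

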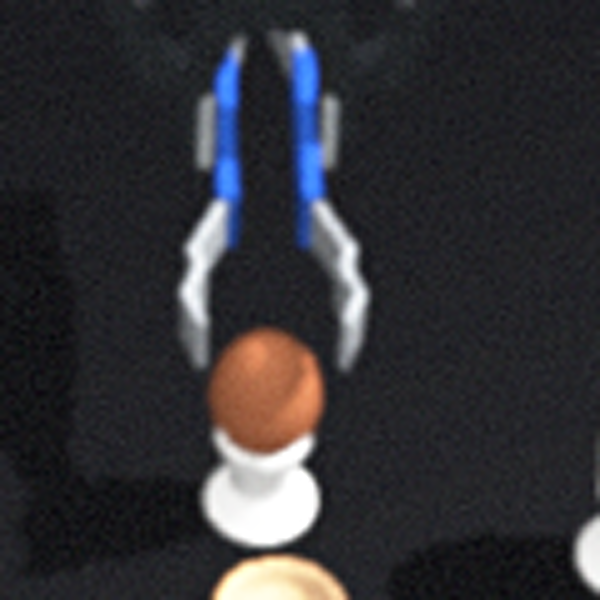

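```bash
python3 - <<'E'
from h import *
a=np.radians(15);f=np.array([np.cos(a),np.sin(a),0]);l=np.array([-f[1],f[0],0]);p=np.array([.5049,.1391,.104+.0087])
C=lambda X:np.round((proj('s7',X)-[300,170])*5,1)
for s in (1,-1): print('tip bot',C(p+f*.11+l*s*.026+[0,0,-.012]),'outer',C(p+f*.095+l*s*.033+[0,0,.012]))
e=np.array([.5967,.1636,.0665]); print(C(e),[C(e+l*s*.022) for s in (1,-1)])
E
```

```text
tip bot [337.9 361.9] outer [358.7 289. ]
tip bot [199.7 361.1] outer [181.7 288.1]
[263.9 391.9] [array([320.2, 392.3]), array([207.7, 391.6])]
```

Emit:
{"fn": "play_rows", "kwargs": {
  "targets": [
    [0,-0.008,0.08,0,0,0],
    [0,0,0.1,0,0,0],
    [0,0,0.1,0,0,0],
    [0,0,0.1,0,0,0],
    [0,0,0.1,0,0,0],
    [0,0,0.06,0,0,0],
    [0,0,0,0,0,0]
  ]
}}

```text
time: 11.35
tool_pos: [0.5055, 0.1387, 0.0617]
eef_rot: [-0.0, -0.13, 0.991, -0.0]
contact_force: [0.0, -0.5, -0.9]
width: 0.0402
```

```bash
python3 - <<'E'
from h import *
st(); cap('scene','s8'); crop('s8',300,170,420,290,5,'s8c')
E
```

```text
t 11.35 p [0.5055 0.1387 0.0617] yaw 105.0 z [-0.001 -0.    -1.   ] F [ 0.  -0.5 -0.9] w 0.0402 j [ 0.27  0.03 -0.21  1.33 -0.    0.01]
```

View pics/s8c.png

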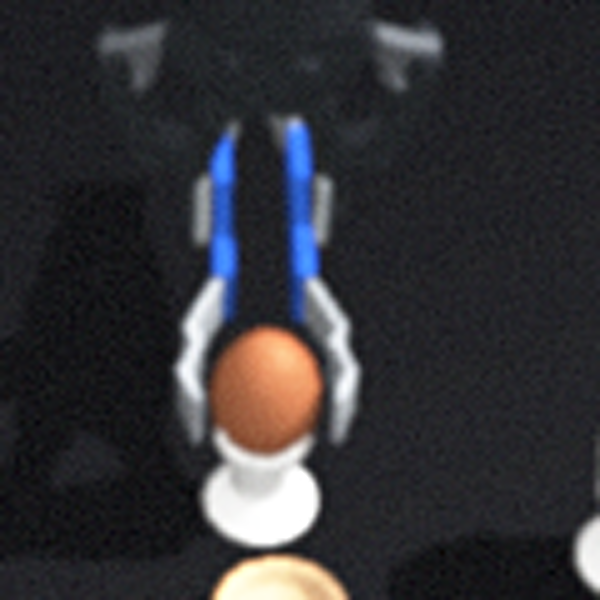

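Emit:
{"fn": "play_rows", "kwargs": {
  "targets": [
    [0,-0.005,0,0,0,0],
    [0,0,0,0,0,0],
    [0,0,0,0,0,0]
  ],
  "fingers": 147
}}

```text
time: 11.78
tool_pos: [0.5059, 0.1384, 0.0622]
eef_rot: [0.0, -0.131, 0.991, 0.0]
contact_force: [0.3, 0.0, -0.9]
width: 0.0362
```

```bash
python3 - <<'E'
from h import *
st(); cap('scene','s9'); crop('s9',300,170,420,290,5,'s9c')
E
```

```text
t 11.78 p [0.5059 0.1384 0.0622] yaw 105.0 z [ 0.  0. -1.] F [ 0.3  0.  -0.9] w 0.0362 j [ 0.27  0.03 -0.21  1.33 -0.    0.01]
```

View pics/s9c.png

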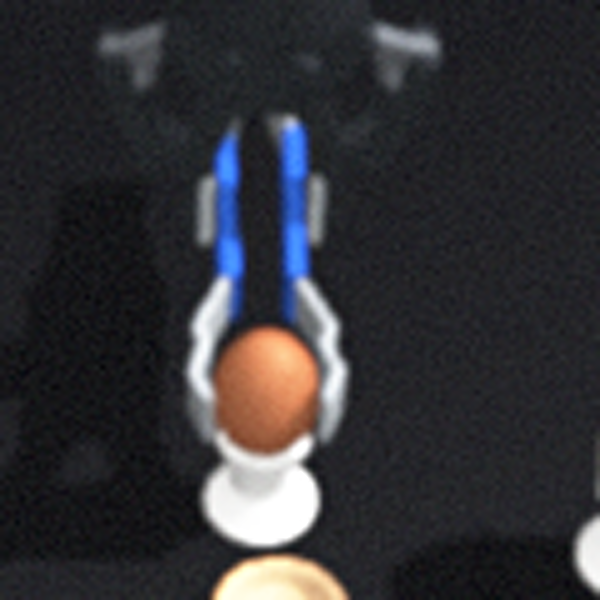

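Emit:
{"fn": "play_rows", "kwargs": {
  "targets": [
    [0,0,0,0,0,0],
    [0,0,0,0,0,0],
    [0,0,0,0,0,0]
  ],
  "fingers": 158
}}

```text
time: 12.2
tool_pos: [0.5058, 0.1385, 0.0622]
eef_rot: [0.0, -0.131, 0.991, 0.0]
contact_force: [0.3, 1.1, -1.5]
width: 0.0328
```

Emit:
{"fn": "play_rows", "kwargs": {
  "targets": [
    [0,0,0,0,0,0],
    [0,0,0,0,0,0],
    [0,0,0,0,0,0],
    [0,0,0,0,0,0]
  ],
  "fingers": 255
}}

```text
time: 12.7
tool_pos: [0.5058, 0.1384, 0.0621]
eef_rot: [0.0, -0.131, 0.991, 0.0]
contact_force: [-0.8, 1.0, -0.2]
width: 0.0317
```

```bash
python3 - <<'E'
from h import *
st(); cap('scene','s10'); crop('s10',300,170,420,290,5,'s10c')
E
```

```text
t 12.7 p [0.5058 0.1384 0.0621] yaw 105.0 z [ 0.  0. -1.] F [-0.8  1.  -0.2] w 0.0317 j [ 0.27  0.03 -0.21  1.33  0.    0.01]
```

View pics/s10c.png

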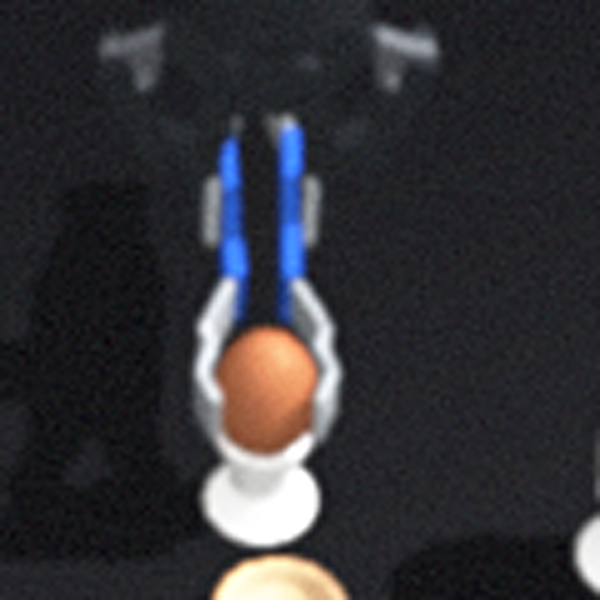

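The jaws grip the egg symmetrically (egg at about (267,388) in the crop) and the fingers stalled at 31.7 mm. I lift it straight up.

Emit:
{"fn": "play_rows", "kwargs": {
  "targets": [
    [0,0,-0.03,0,0,0],
    [0,0,-0.06,0,0,0],
    [0,0,-0.1,0,0,0],
    [0,0,-0.1,0,0,0],
    [0,0,-0.12,0,0,0],
    [0,0,-0.1,0,0,0],
    [0,0,-0.05,0,0,0],
    [0,0,0,0,0,0]
  ]
}}

```text
time: 13.75
tool_pos: [0.5059, 0.1384, 0.1072]
eef_rot: [0.0, -0.13, 0.991, 0.0]
contact_force: [1.0, 0.5, -1.3]
width: 0.0317
```

```bash
python3 - <<'E'
from h import *
st(); cap('scene','s11'); crop('s11',300,150,460,290,5,'s11c')
E
```

```text
t 13.75 p [0.5059 0.1384 0.1072] yaw 105.0 z [ 0.  0. -1.] F [ 1.   0.5 -1.3] w 0.0317 j [ 0.27  0.01 -0.14  1.42  0.    0.01]
```

View pics/s11c.png

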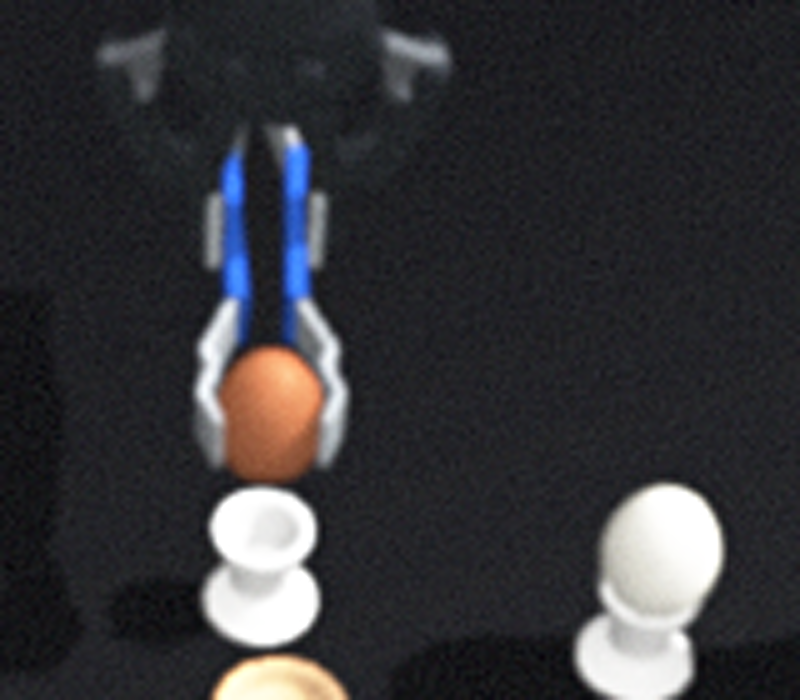

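```bash
python3 - <<'E'
from h import *
a=np.radians(-25); g=np.array([.520,-.273])-.0942*np.array([np.cos(a),np.sin(a)]); print(g)
plan((*g,.14),65,14,p0=(.5059,.1384,.14))
E
```

```text
[ 0.43462581 -0.23318936]
[0.147, -0.304, 0.0, -0.0, -0.0, 0.063]
[0.132, -0.311, 0.0, -0.0, -0.0, 0.064]
[0.117, -0.317, 0.0, -0.0, -0.0, 0.063]
[0.1, -0.323, 0.0, -0.0, -0.0, 0.064]
[0.084, -0.327, 0.0, -0.0, -0.0, 0.063]
[0.068, -0.331, 0.0, -0.0, -0.0, 0.064]
[0.052, -0.334, 0.0, -0.0, -0.0, 0.063]
[0.034, -0.336, 0.0, -0.0, -0.0, 0.064]
[0.018, -0.337, 0.0, -0.0, -0.0, 0.063]
[0.001, -0.338, 0.0, -0.0, -0.0, 0.064]
[-0.016, -0.337, 0.0, -0.0, -0.0, 0.063]
[-0.033, -0.337, 0.0, -0.0, -0.0, 0.064]
[-0.049, -0.334, 0.0, -0.0, -0.0, 0.063]
[-0.066, -0.331, 0.0, -0.0, -0.0, 0.064]
```

Emit:
{"fn": "play_rows", "kwargs": {
  "targets": [
    [0,0,-0.05,0,0,0],
    [0,0,-0.1,0,0,0],
    [0,0,-0.1,0,0,0],
    [0,0,-0.1,0,0,0],
    [0,0,-0.06,0,0,0],
    [0,0,0,0,0,0]
  ]
}}

```text
time: 14.55
tool_pos: [0.506, 0.1385, 0.1401]
eef_rot: [0.0, -0.131, 0.991, 0.0]
contact_force: [0.6, -0.0, -2.1]
width: 0.0318
```

Emit:
{"fn": "play_rows", "kwargs": {
  "targets": [
    [0.05,-0.1,0,0,0,0.021],
    [0.097,-0.204,0,0,0,0.042],
    [0.132,-0.311,0,0,0,0.064],
    [0.117,-0.317,0,0,0,0.063],
    [0.1,-0.323,0,0,0,0.064],
    [0.084,-0.327,0,0,0,0.063],
    [0.068,-0.331,0,0,0,0.064],
    [0.052,-0.334,0,0,0,0.063]
  ]
}}

```text
time: 15.55
tool_pos: [0.4689, -0.0492, 0.1396]
eef_rot: [-0.0, 0.045, 0.999, -0.0]
contact_force: [0.3, -0.3, -1.5]
width: 0.0319
```

Emit:
{"fn": "play_rows", "kwargs": {
  "targets": [
    [0.034,-0.336,0,0,0,0.064],
    [0.018,-0.337,0,0,0,0.063],
    [0.001,-0.338,0,0,0,0.064],
    [-0.016,-0.337,0,0,0,0.063],
    [-0.033,-0.337,0,0,0,0.064],
    [-0.049,-0.334,0,0,0,0.063],
    [-0.044,-0.22,0,0,0,0.042],
    [-0.022,-0.11,0,0,0,0.021]
  ]
}}

```text
time: 16.55
tool_pos: [0.4333, -0.234, 0.1396]
eef_rot: [-0.0, 0.217, 0.976, 0.0]
contact_force: [-0.6, 0.3, -1.9]
width: 0.0314
```

Emit:
{"fn": "play_rows", "kwargs": {
  "targets": [
    [0,0,0,0,0,0],
    [0,0,0,0,0,0],
    [0,0,0,0,0,0],
    [0,0,0,0,0,0]
  ]
}}

```text
time: 17.05
tool_pos: [0.4341, -0.2325, 0.1397]
eef_rot: [0.0, 0.216, 0.976, 0.0]
contact_force: [0.1, 0.0, -1.7]
width: 0.0319
```

```bash
python3 - <<'E'
from h import *
st(); cap('scene','s12'); cap('top','t12'); crop('t12',380,180,580,330,4,'t12c'); crop('s12',90,100,290,250,4,'s12c')
E
```

```text
t 17.05 p [ 0.4341 -0.2325  0.1397] yaw 65.09 z [ 0.  0. -1.] F [ 0.1  0.  -1.7] w 0.0319 j [-0.49 -0.07 -0.15  1.48  0.   -0.06]
```

View pics/s12.png

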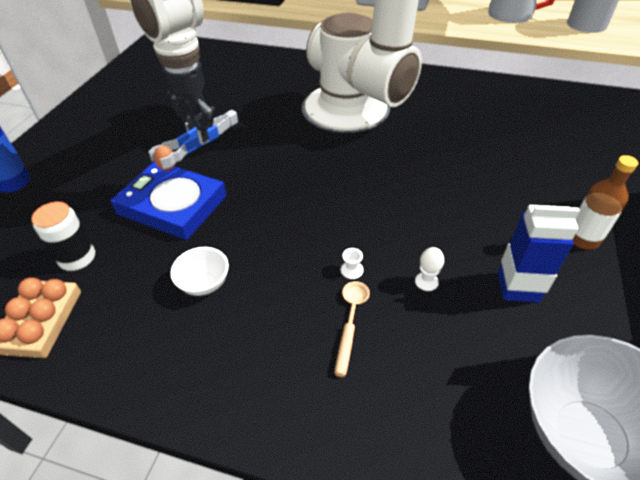

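View pics/s12c.png

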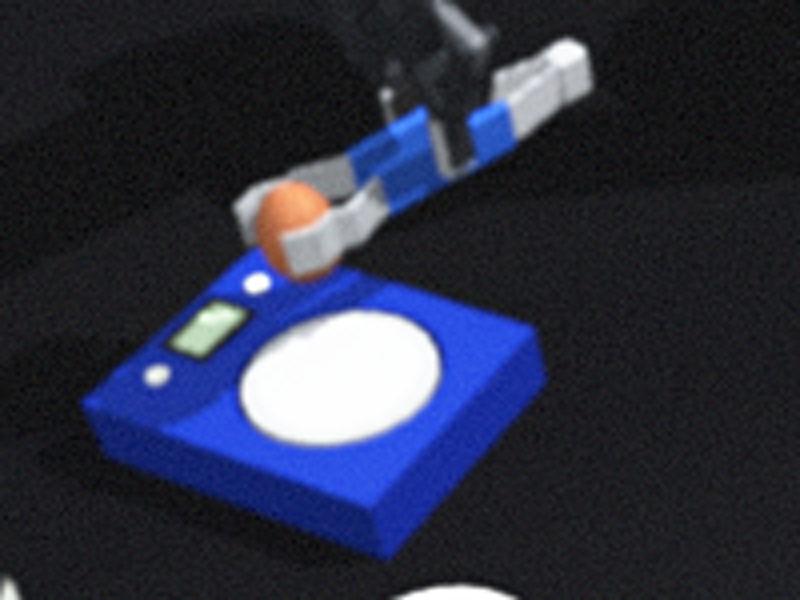

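View pics/t12c.png

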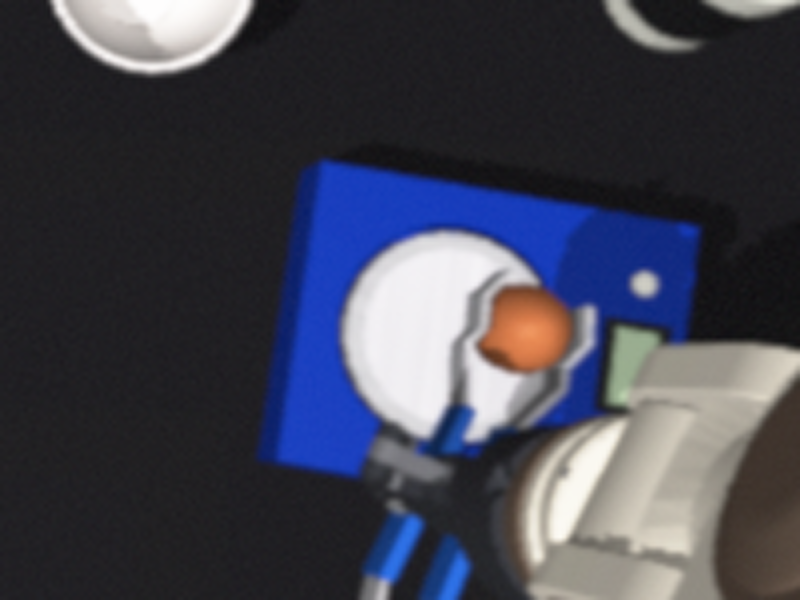

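```bash
python3 - <<'E'
from h import *
T=lambda x,y:(380+x/4,180+y/4); S=lambda x,y:(90+x/4,100+y/4)
print('egg',tri(('t12',T(525,328)),('s12',S(297,230))))
print('plate',tri(('t12',T(447,334)),('s12',S(340,378))),onz('t12',T(447,334),.042),onz('s12',S(340,378),.042))
E
```

```text
egg (array([ 0.5181457 , -0.27294366,  0.14272434]), [1.2, 1.2])
plate (array([ 0.52127261, -0.27212416,  0.03958302]), [0.2, 0.2]) [ 0.5212218  -0.27154898  0.042     ] [ 0.52353984 -0.26998627  0.042     ]
```

```bash
python3 - <<'E'
from h import *
print(order.finish_job()); st()
E
```

```text
the job is handed in; nothing more can be done
None
the job is handed in; nothing more can be done
```

The job is handed in, at about 17 s of the 59 s allowed: the arm is holding the brown egg still in the tongs above the weighing plate.

- **Plate:** I pressed it with the closed fingers until the TCP stopped at z = 0.042 m and the force rose to 22 N. Two later camera views put its top at z ≈ 0.040 m, and no rim shows in the pictures, so it reads as flush within the camera error of about 2 mm.
- **Tongs and egg:** I gripped the tongs by the handle pads, lowered the open jaws over the egg, closed them and lifted straight up. The finger opening stayed steady at about 31.7 mm from the lift to the end.
- **Final position:** From two views the egg's centre is at (0.518, -0.273, 0.143). The plate's centre is at (0.521, -0.272), so the egg is about 3 mm off centre. That leaves about 7 cm of air beneath it.
- **Surroundings:** In the last full picture the empty cup is upright, and the white egg, spoon, bowl and carton look unmoved. I judged this by eye and did not measure it.
- **Disagreements:** While lining up on the egg, the scene camera saw the tongs and the egg 1–2 mm further left than calculated. It also saw the jaw tips 2–3 mm lower or further forward. Both were within the clearance, and no check failed.

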